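# Log a pollen grain on the tally counters

## Task

Log the pollen grain just seen under the microscope: with the fingertips, gently press the key on top of the round tally counter fully down and let it spring back up, then do the same with the bar key of the long counter, which keeps the total. Do not touch the square counter, do not lift or shove any counter, and leave the bottle, jar, slide box and mouse where they are. Finish with the hand drawn clear.

Things in the scene. Friction and masses are not known exactly. Their poses are not given: they have to be found in the camera images.
- round_counter: The round tally counter: loose desk unit, off-white plastic, a drum 82 mm in diameter, standing on the bench with its key in the middle of its flat top, a small dark window on its -x side. Top of housing 50 mm, top of key 66 mm above the bench when up. Mass about 0.45 kg (varies). Origin: centre of the underside, z up.
- round_key (a joint): Position along its travel, m: 0 = up (as found), 0.010 = fully down; it moves straight down. Spring: about 1.6 N to start moving, 5.6 N fully down, where it meets a hard stop; springs back up by itself. Do not press harder than about 25 N. It counts as pressed beyond 0.0065.
- round_key_top (a point): Centre of the flat top of the round counter's key, 66 mm above the bench when the key is up; moves with the key. The key is black, a disc 36 mm in diameter; up, it stands 16 mm proud of the housing. Press here first.
- long_counter: The long tally counter: loose desk unit, off-white plastic, a block 60 mm (its x) by 116 mm (its y), standing on the bench with its key in the middle of its flat top, a small dark window on its -x side. Top of housing 50 mm, top of key 66 mm above the bench when up. Mass about 0.55 kg (varies). Origin: centre of the underside, z up.
- long_key (a joint): Position along its travel, m: 0 = up (as found), 0.010 = fully down; it moves straight down. Spring: about 1.6 N to start moving, 5.6 N fully down, where it meets a hard stop; springs back up by itself. Do not press harder than about 25 N. It counts as pressed beyond 0.0065.
- long_key_top (a point): Centre of the flat top of the long counter's key, 66 mm above the bench when the key is up; moves with the key. The key is black, a bar 24 mm (x) by 66 mm (y); up, it stands 16 mm proud of the housing. Press here second.
- square_counter: The square tally counter: loose desk unit, off-white plastic, a block 72 mm by 72 mm, standing on the bench with its key in the middle of its flat top, a small dark window on its -x side. Top of housing 50 mm, top of key 66 mm above the bench when up. Mass about 0.45 kg (varies). Origin: centre of the underside, z up. Its key is black, 32 mm square. Not to be touched.
- square_key (a joint): Position along its travel, m: 0 = up (as found), 0.010 = fully down; it moves straight down. Spring: about 1.6 N to start moving, 5.6 N fully down, where it meets a hard stop; springs back up by itself. Do not press harder than about 25 N. It counts as pressed beyond 0.0065. This one must stay up.
- oil_bottle: Bystander: loose amber dropper bottle, 32 mm diameter, 75 mm tall, upright; origin at the centre of the underside.
- stain_jar: Bystander: loose clear jar with white lid, 56 mm diameter, 75 mm tall, upright; origin at the centre of the underside.
- slide_box: Bystander: loose flat grey box of slides, 87 mm (x) by 107 mm (y), 36 mm tall; origin at the centre of the underside.
- mouse: Bystander: loose black computer mouse, 105 mm (x) by 60 mm (y), 35 mm tall; origin at the centre of the underside.
Not all that is in view belongs to the job. What is shaped like the long_counter but purple is not meant.

How it is judged:
On the way, in this order (a step that is already met when the one before it is completed fails the run):
1. the round counter's key is pressed down by the fingers (over 6.5 of its 10 mm) (value of joint round_key above 0.0065 m and contact force between the fingers and round_counter above 0.5 N), for 0.05 s.
2. the round counter's key is let up (value of joint round_key below 0.0025 m), for 0.05 s.
3. the long counter's key is pressed down by the fingers (over 6.5 of its 10 mm) (value of joint long_key above 0.0065 m and contact force between the fingers and long_counter above 0.5 N), for 0.05 s.
4. the long counter's key is let up (value of joint long_key below 0.0025 m), for 0.05 s.
At the end, for the whole second after the job is handed in: All three keys are up (within 2.5 mm); all three counters stand at rest, upright (within 0.1 rad) on the bench, within 15 mm of where they were; bottle, jar, slide box and mouse within 10 mm of where they were (value of joint each of round_key, square_key, long_key below 0.0025 m and distance of each of round_counter, square_counter, long_counter from where it was at the start of the episode below 0.015 m and height (world z) of each of round_counter, square_counter, long_counter below 0.008 m and angle between each of round_counter, square_counter, long_counter's own z axis and vertical below 0.1 rad and linear speed of each of round_counter, square_counter, long_counter below 0.02 m/s and distance of each of oil_bottle, stain_jar, slide_box, mouse from where it was at the start of the episode below 0.01 m); the robot touches nothing.
It fails at once if a counter is shoved more than 15 mm, lifted off the bench or tipped (distance of any of round_counter, square_counter, long_counter from where it was at the start of the episode above 0.015 m or height (world z) of any of round_counter, square_counter, long_counter above 0.008 m or angle between any of round_counter, square_counter, long_counter's own z axis and vertical above 0.15 rad).
It fails at once if a counter or its key is pressed roughly (over 30 N) (contact force between any of the arm, the fingers and round_counter above 30 N or contact force between any of the arm, the fingers and long_counter above 30 N).
It fails at once if the robot touches the square counter (over 1 N) or its key goes down (contact force between any of the arm, the fingers and square_counter above 1 N or value of joint square_key above 0.003 m).
It fails at once if both wanted keys are down at once (value of joint each of round_key, long_key above 0.0065 m).
It fails at once if the bottle, jar, slide box or mouse is disturbed (moved over 10 mm) (distance of any of oil_bottle, stain_jar, slide_box, mouse from where it was at the start of the episode above 0.01 m).
It also fails if it takes over 40 s, if anything falls off the work surface, if the arm or the gripper's body presses on something with over 40 N, if the wrist force passes 120 N, or if a joint passes its speed limit or range.

## Robot

A 6-joint arm with a two-finger parallel gripper is mounted at the origin on the work surface. World frame = base frame: x ahead of the robot, y to its left, z up, the work surface at z = 0. Lengths are in m, angles in rad, forces in N, time in s.
With the tool pointing down it reaches from about 0.325 to 0.925 m from the base axis. Payload 3.1 kg.
Tool frame: the origin (TCP) lies midway between the tips of the shut fingers; the grasp point (between the pads) lies behind it (arm.tcp_to_grasp is the z of the grasp point in the tool frame, in m); z points along the fingers, y is the line along which they close (so a half turn about z gives the same grasp; the last joint's range is limited). The gripper opens to 85 mm and grips with 20 to 120 N. Pads are 22 mm wide; open, the fingers measure 114 mm over their backs; the gripper's body (76 mm by 85 mm) begins 54 mm behind the grasp point. The pads swing forward as they close: fully open they stand 13 mm farther back than shut.
Start: joints at [-1.46, 0.217, 1.613, -0, 1.311, -0.112], TCP at [0.138, -0.61, 0.231] pointing down, gripper open.
Joint ranges: [-2.75, 2.75], [-0.78, 2.1], [0.31, 2.55], [-1.13, 4.27], [0.13, 2.63], [-2.58, 2.58]. Speed limits (rad/s): [2.79, 2.79, 3.14, 3.14, 3.14, 3.14].

## Interface

Orientations are given as a unit quaternion [w, x, y, z].
In Python, from station import arm, camera, finish_job gives the robot as it stands.
- The arm moves only by the tool apply_moves, never from a script. Its argument "deltas" is a list of rows, each an object with "claw": the opening, from 0 (shut) to 1 (fully open); "linear": the shift along the world's x, y, z in mm, a list of three; "rotation": the turn, a rotation vector about the world's x, y, z in rad, a list of three. A call has exactly 10 rows; each row shifts and turns the commanded pose from where the row before left it; what a row does not reach is not made up. A row lasts 1/12 s, in which the tool goes at most 41.7 mm and 7.16 degrees, less where a joint would pass 70% of its speed; a pose out of reach is approached as far as the arm can. A call is refused whole if a number of a shift passes 41.7 or a number of a turn 0.125, either way. A call with a gripper value outside its range is refused whole. The fingers move at their own pace and stop on an object; "grip_force" is the grip in N (left out, the last holds). Time passes only in rows, so rows that do not move let the fingers close, or fill a call up. It gives the time, the measured TCP pose, the force, the opening and the grip force at its end, in the units of the state.
- arm.state(): the state, without advancing time (a new reading comes with each control period).
- camera(name): name is "side" or "top" or "wrist"; returns a dict with "img" (480x640x3 uint8, red, green, blue), "z_map" (480x640 float32, m along the optical axis (not along the pixel's ray), 0 where there is no reading), "camera_matrix" (3x3 intrinsics, pixels), "k1" (the pictures are not rectified: a ray, as slopes to the right and down, at radius r is drawn at 1 + k1 r^2 times it, then the intrinsics apply), "cam_to_world" (4x4, takes a point from camera to world coordinates); the wrist camera has in their place "mount" (4x4, takes a point from camera to tool coordinates, whose origin is the TCP and whose axes are the flange's). Camera axes: x right, y down, z forward; pixel columns grow to the right and rows downward; lengths in m; the calibration is good to about 2 mm. A picture is of the moment at which its call begins: read the wrist's pose just before it.
- finish_job(): hands the job in; it is judged then, once.
The state is a dict: "time_s": time; "qpos": joint angles; "qvel": joint speeds; "effort": joint torques, N m; "eef_pos": TCP position; "orientation": TCP orientation; "contact_force": force on the tool from outside, world axes, zero at the start; "ft_torque": the same for the moment, N m; "opening": finger opening in m; "grip_force": force on a finger pad.
Only numpy, scipy, OpenCV 4.12 (cv2) and the standard library are available. Lean on these libraries where they do the work, as an engineer would, in place of code of your own. Each camera call takes 0.05 s, during which the arm holds its last target. There are 200 camera calls.

## Working session

There is one attempt and no reset: what is moved stays moved. The work goes in short steps, Python scripts to look and compute and a tool call to move; the robot and the scene stay as the last step left them, time stands still between calls to the robot, and variables do not carry over. Pictures are saved under pics/ and viewed, at most 10 in all, crops included, and the job is handed in when it is done.

Besides the shell and the picture viewer there is one more tool, called after ">>>" in YAML: its name, and indented under it one key for each argument. apply_moves: Moves the arm, as the interface text tells. Its arguments: {"type":"object","properties":{"deltas":{"type":"array"},"grip_force":{"type":"number"}},"required":["deltas"]}

```bash
mkdir -p pics; cat > h.py <<'E'
import numpy as np, cv2
from station import arm, camera
def world(c, px, z=None, T=None):
    """pixel points -> world; by depth, or on plane z"""
    K=c["camera_matrix"]; T=c["cam_to_world"] if T is None else T
    out=[]
    for u,v in px:
        p=np.array([(u-K[0,2])/K[0,0],(v-K[1,2])/K[1,1]]); s=p.copy()
        for _ in range(20): s=p/(1+c["k1"]*(s@s))
        ray=np.array([s[0],s[1],1.])
        if z is None: d=c["z_map"][int(round(v)),int(round(u))]
        else: d=(z-T[2,3])/(T[:3,:3]@ray)[2]
        out.append(T[:3,:3]@(ray*d)+T[:3,3])
    return np.array(out)
E
python3 - <<'E'
from h import *
for n in("top","side"):
    c=camera(n); cv2.imwrite(f"pics/{n}0.png",c["img"][:,:,::-1]); np.savez(f"{n}0.npz",**c)
    print(n,c["cam_to_world"].round(3).tolist(),c["camera_matrix"].round(1).tolist(),c["k1"],(c["z_map"]>0).mean())
print(arm.state(),getattr(arm,"tcp_to_grasp",None))
E
```

```text
top [[0.027, -0.988, 0.149, 0.439], [-1.0, -0.026, 0.01, -0.043], [-0.006, -0.149, -0.989, 0.913], [0.0, 0.0, 0.0, 1.0]] [[443.0, 0.0, 322.0], [0.0, 443.0, 232.6], [0.0, 0.0, 1.0]] -0.11371790496981214 0.9959505208333334
side [[0.979, -0.151, 0.139, 0.419], [-0.205, -0.724, 0.659, -0.793], [0.001, -0.673, -0.74, 0.917], [0.0, 0.0, 0.0, 1.0]] [[587.4, 0.0, 321.3], [0.0, 587.4, 238.6], [0.0, 0.0, 1.0]] -0.09789931173072455 0.9962760416666666
{'time_s': 0.1, 'qpos': array([-1.46021881e+00,  2.17686964e-01,  1.61483991e+00,  2.76363182e-05,
        1.31130910e+00, -1.12199488e-01]), 'qvel': array([-2.92294045e-04, -1.42000952e-03, -3.13351717e-03, -3.97379010e-04,
       -7.18282330e-04, -5.94951747e-06]), 'effort': array([-6.45599284e-04, -3.98075473e+01, -3.04969490e+01, -1.91149479e-04,
        4.20747878e-03,  2.05707664e-06]), 'eef_pos': array([ 0.13803159, -0.60878144,  0.23005915]), 'orientation': array([-1.12165009e-03,  9.93802483e-01,  1.11154694e-01,  1.42612144e-05]), 'contact_force': array([0.48709502, 0.36504841, 0.09846931]), 'ft_torque': array([ 0.08602803,  0.04533785, -0.01789753]), 'grip_force': 0.0, 'opening': 0.08546984490323857} -0.0187
```

View pics/top0.png

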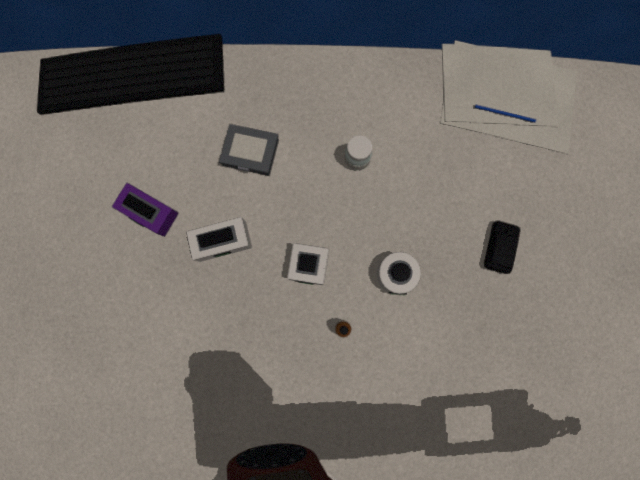

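View pics/side0.png

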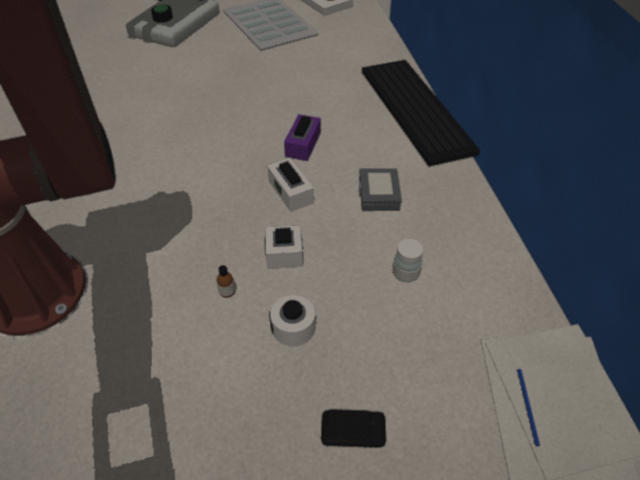

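Top view: the round counter is at (400,272) and the square one at (307,263). There are two long shapes, off-white at (217,238) and purple at (145,208). The off-white one is meant, because purple is excluded. In the side view: round (293,312), square (284,238), long off-white (290,174), purple (303,127). Next I measure the keys in both views and crop to confirm.

```bash
python3 - <<'E'
from h import *
C={n:dict(np.load(f"{n}0.npz")) for n in("top","side")}
seeds={"round":{"top":(400,272),"side":(293,310)},"long":{"top":(217,238),"side":(290,174)},"square":{"top":(307,263),"side":(284,237)}}
for k,s in seeds.items():
    rays=[]
    for n,(u,v) in s.items():
        c=C[n]; g=cv2.cvtColor(c["img"],cv2.COLOR_RGB2GRAY)
        r=28; sub=g[v-r:v+r,u-r:u+r]; m=(sub<55).astype(np.uint8)
        N,L,st,ce=cv2.connectedComponentsWithStats(m); l=L[r,r]; 
        ys,xs=np.nonzero(L==l); px=np.c_[xs+u-r,ys+v-r].astype(float)
        P=world(c,px); top=P[:,2]>np.percentile(P[:,2],60)-.004
        cz=world(c,[px[top].mean(0)],z=.066)[0]; T=c["cam_to_world"]
        rays.append((T[:3,3],(cz-T[:3,3])/np.linalg.norm(cz-T[:3,3])))
        q=P[top]; rect=cv2.minAreaRect((q[:,:2]*1000).astype(np.float32))
        print(k,n,"lab",l,len(px),"px",px[top].mean(0).round(1),"depthmed",np.median(q,0).round(4),"onplane",cz.round(4),"rect",np.round(rect[0]),np.round(rect[1]),round(rect[2],1))
    (a,d),(b,e)=rays; t=np.linalg.lstsq(np.c_[d,-e],b-a,rcond=None)[0]
    print("  triang",((a+t[0]*d+b+t[1]*e)/2).round(4),"gap",np.linalg.norm(a+t[0]*d-b-t[1]*e).round(4))
# others' positions by depth
for n,u,v in(("bottle",343,328),("jar",360,146),("box",248,149),("mouse",502,247),("purple",140,207)): print(n,world(C["top"],[(u,v)])[0].round(3))
i=C["top"]["img"][170:310,90:440,::-1]; cv2.imwrite("pics/crop.png",cv2.resize(i,None,fx=2.2,fy=2.2,interpolation=cv2.INTER_CUBIC))
E
```

```text
round top lab 1 332 px [400.7 271.8] depthmed [ 0.4941 -0.1867  0.066 ] onplane [ 0.4942 -0.1866  0.066 ] rect [ 463. -127.] [ 35. 171.] 27.6
round side lab 1 326 px [292.1 308.4] depthmed [ 0.4931 -0.1897  0.0667] onplane [ 0.4936 -0.1887  0.066 ] rect [ 450. -481.] [626.  34.] 81.3
  triang [ 0.4941 -0.187   0.0636] gap 0.0006
long top lab 1 470 px [215.  236.7] depthmed [0.5525 0.1739 0.0663] onplane [0.5526 0.1742 0.066 ] rect [514.  75.] [275.  56.] 68.9
long side lab 2 275 px [289.3 171.7] depthmed [0.5504 0.1708 0.0669] onplane [0.5505 0.1722 0.066 ] rect [ 497. -295.] [1007.   39.] 83.4
  triang [0.5518 0.1747 0.0639] gap 0.002
square top lab 1 318 px [307.6 262.6] depthmed [ 0.5068 -0.0082  0.0662] onplane [ 0.5073 -0.0078  0.066 ] rect [508.  -8.] [32. 32.] 82.4
square side lab 1 257 px [282.9 234.2] depthmed [ 0.5067 -0.0107  0.067 ] onplane [ 0.5067 -0.009   0.066 ] rect [ 456. -392.] [806.  32.] 82.5
  triang [ 0.5071 -0.0077  0.0646] gap 0.0006
bottle [ 0.386 -0.078  0.073]
jar [ 0.74  -0.104  0.075]
box [0.742 0.125 0.037]
mouse [ 0.551 -0.399  0.035]
purple [0.608 0.33  0.067]
```

View pics/crop.png

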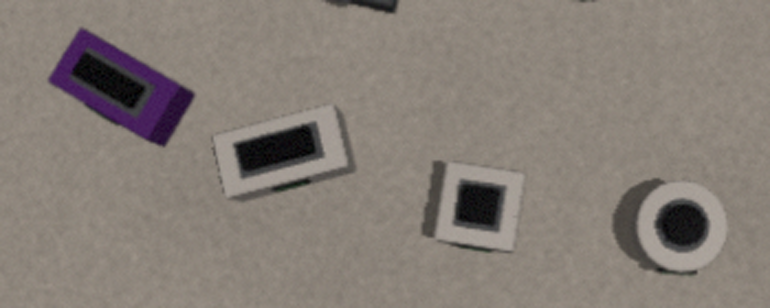

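The crop shows purple long at far left, the off-white long counter, the square one and the round one, left to right. The off-white long counter is confirmed. Both views agree within about 2 mm, with keys at z≈0.066. Now I shut the fingers and approach the round counter.

>>> apply_moves:
  deltas:
    - {"claw": 0, "linear": [17.8, 21, 0], "rotation": [0, 0, 0]}
    - {"claw": 0, "linear": [17.8, 21, 0], "rotation": [0, 0, 0]}
    - {"claw": 0, "linear": [17.8, 21, 0], "rotation": [0, 0, 0]}
    - {"claw": 0, "linear": [17.8, 21, 0], "rotation": [0, 0, 0]}
    - {"claw": 0, "linear": [17.8, 21, 0], "rotation": [0, 0, 0]}
    - {"claw": 0, "linear": [17.8, 21, 0], "rotation": [0, 0, 0]}
    - {"claw": 0, "linear": [17.8, 21, 0], "rotation": [0, 0, 0]}
    - {"claw": 0, "linear": [17.8, 21, 0], "rotation": [0, 0, 0]}
    - {"claw": 0, "linear": [17.8, 21, 0], "rotation": [0, 0, 0]}
    - {"claw": 0, "linear": [17.8, 21, 0], "rotation": [0, 0, 0]}
  grip_force: 20

```text
time_s: 0.93
eef_pos: [0.3166, -0.398, 0.2307]
orientation: [-0.0, 0.994, 0.111, -0.0]
contact_force: [0.4, -0.1, -1.3]
opening: 0.0002
grip_force: 0.0
```

>>> apply_moves:
  deltas:
    - {"claw": 0, "linear": [20, 23, -5], "rotation": [0, 0, 0]}
    - {"claw": 0, "linear": [20, 23, -20], "rotation": [0, 0, 0]}
    - {"claw": 0, "linear": [20, 23, -20], "rotation": [0, 0, 0]}
    - {"claw": 0, "linear": [20, 23, -20], "rotation": [0, 0, 0]}
    - {"claw": 0, "linear": [20, 23, -20], "rotation": [0, 0, 0]}
    - {"claw": 0, "linear": [20, 23, -20], "rotation": [0, 0, 0]}
    - {"claw": 0, "linear": [20, 23, -15], "rotation": [0, 0, 0]}
    - {"claw": 0, "linear": [20, 23, -10], "rotation": [0, 0, 0]}
    - {"claw": 0, "linear": [18, 27, 0], "rotation": [0, 0, 0]}
    - {"claw": 0, "linear": [0, 0, 0], "rotation": [0, 0, 0]}

```text
time_s: 1.77
eef_pos: [0.4954, -0.1839, 0.0998]
orientation: [-0.002, 0.994, 0.113, -0.0]
contact_force: [0.4, 0.2, 0.2]
opening: 0.0003
grip_force: 0.0
```

```bash
python3 - <<'E'
from h import *
print(arm.state()["eef_pos"],arm.state()["contact_force"])
c=camera("side"); cv2.imwrite("pics/side1.png",cv2.resize(c["img"][180:360,200:400,::-1],None,fx=3,fy=3))
E
```

```text
[ 0.49539499 -0.18389263  0.09978427] [0.40591619 0.22406899 0.15695319]
```

View pics/side1.png

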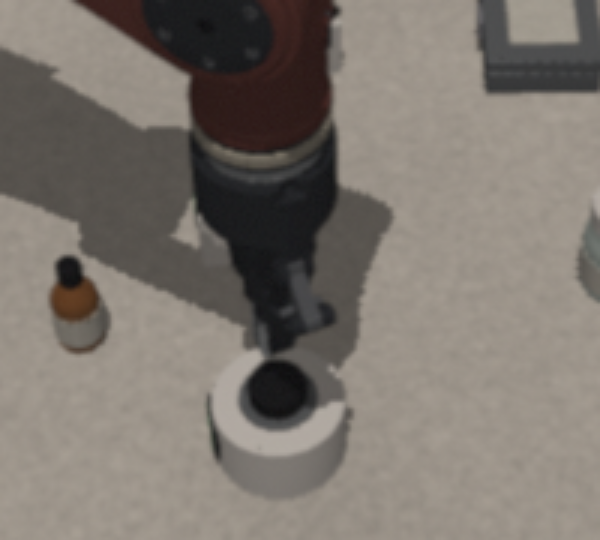

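The fingertips are directly above the round key, crop (278,390). Descending gently.

>>> apply_moves:
  deltas:
    - {"claw": 0, "linear": [-1, -3.5, -8], "rotation": [0, 0, 0]}
    - {"claw": 0, "linear": [0, 0, -8], "rotation": [0, 0, 0]}
    - {"claw": 0, "linear": [0, 0, -8], "rotation": [0, 0, 0]}
    - {"claw": 0, "linear": [0, 0, -4], "rotation": [0, 0, 0]}
    - {"claw": 0, "linear": [0, 0, -2], "rotation": [0, 0, 0]}
    - {"claw": 0, "linear": [0, 0, -2], "rotation": [0, 0, 0]}
    - {"claw": 0, "linear": [0, 0, -2], "rotation": [0, 0, 0]}
    - {"claw": 0, "linear": [0, 0, -2], "rotation": [0, 0, 0]}
    - {"claw": 0, "linear": [0, 0, 0], "rotation": [0, 0, 0]}
    - {"claw": 0, "linear": [0, 0, 0], "rotation": [0, 0, 0]}

```text
time_s: 2.65
eef_pos: [0.4932, -0.1924, 0.0657]
orientation: [0.0, 0.994, 0.111, -0.0]
contact_force: [-0.4, -1.6, 1.5]
opening: 0.0003
grip_force: 0.8
```

```bash
python3 - <<'E'
from h import *
s=arm.state();print(s["eef_pos"],s["contact_force"],s["time_s"])
c=camera("side"); cv2.imwrite("pics/side2.png",cv2.resize(c["img"][230:360,220:380,::-1],None,fx=4,fy=4))
s=arm.state();print(s["eef_pos"],s["contact_force"],s["time_s"])
E
```

```text
[ 0.49324593 -0.19244031  0.06572495] [-0.4145656  -1.55340756  1.46524524] 2.65
[ 0.49329831 -0.19236355  0.06574587] [-1.37366705 -1.90170055  1.4954389 ] 2.7
```

View pics/side2.png

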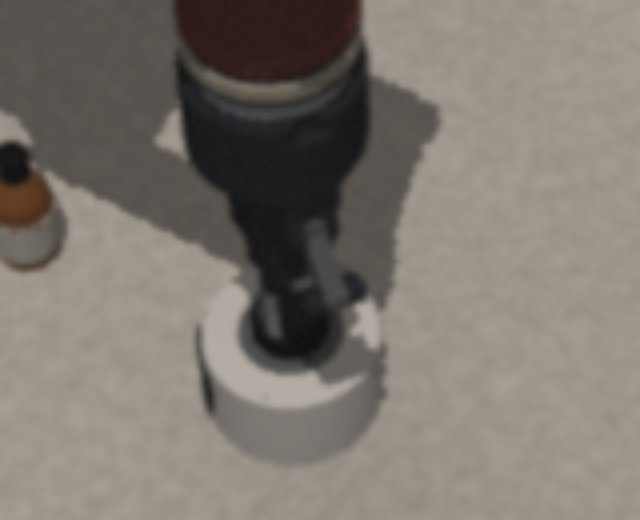

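The tips rest on the round key, 5 mm off centre in y, with about 1.5 N of contact. I lift, re-centre and press down in small steps.

>>> apply_moves:
  deltas:
    - {"claw": 0, "linear": [0, 0, 5], "rotation": [0, 0, 0]}
    - {"claw": 0, "linear": [0, 4, 0], "rotation": [0, 0, 0]}
    - {"claw": 0, "linear": [0, 0, 0], "rotation": [0, 0, 0]}
    - {"claw": 0, "linear": [0, 0, -3], "rotation": [0, 0, 0]}
    - {"claw": 0, "linear": [0, 0, -3], "rotation": [0, 0, 0]}
    - {"claw": 0, "linear": [0, 0, -2], "rotation": [0, 0, 0]}
    - {"claw": 0, "linear": [0, 0, -2], "rotation": [0, 0, 0]}
    - {"claw": 0, "linear": [0, 0, -1], "rotation": [0, 0, 0]}
    - {"claw": 0, "linear": [0, 0, 0], "rotation": [0, 0, 0]}
    - {"claw": 0, "linear": [0, 0, 0], "rotation": [0, 0, 0]}

```text
time_s: 3.53
eef_pos: [0.4935, -0.188, 0.0596]
orientation: [-0.0, 0.994, 0.111, 0.0]
contact_force: [-0.1, 1.7, 4.9]
opening: -0.0002
grip_force: 2.0
```

>>> apply_moves:
  deltas:
    - {"claw": 0, "linear": [0, 0, -1], "rotation": [0, 0, 0]}
    - {"claw": 0, "linear": [0, 0, -1], "rotation": [0, 0, 0]}
    - {"claw": 0, "linear": [0, 0, -1], "rotation": [0, 0, 0]}
    - {"claw": 0, "linear": [0, 0, 0], "rotation": [0, 0, 0]}
    - {"claw": 0, "linear": [0, 0, 0], "rotation": [0, 0, 0]}
    - {"claw": 0, "linear": [0, 0, 0], "rotation": [0, 0, 0]}
    - {"claw": 0, "linear": [0, 0, 0], "rotation": [0, 0, 0]}
    - {"claw": 0, "linear": [0, 0, 0], "rotation": [0, 0, 0]}
    - {"claw": 0, "linear": [0, 0, 0], "rotation": [0, 0, 0]}
    - {"claw": 0, "linear": [0, 0, 0], "rotation": [0, 0, 0]}

```text
time_s: 4.37
eef_pos: [0.4935, -0.188, 0.0566]
orientation: [-0.0, 0.994, 0.111, 0.0]
contact_force: [1.3, 1.7, 4.7]
opening: 0.0002
grip_force: 2.6
```

>>> apply_moves:
  deltas:
    - {"claw": 0, "linear": [0, 0, -0.3], "rotation": [0, 0, 0]}
    - {"claw": 0, "linear": [0, 0, -0.3], "rotation": [0, 0, 0]}
    - {"claw": 0, "linear": [0, 0, -0.2], "rotation": [0, 0, 0]}
    - {"claw": 0, "linear": [0, 0, 0], "rotation": [0, 0, 0]}
    - {"claw": 0, "linear": [0, 0, 0], "rotation": [0, 0, 0]}
    - {"claw": 0, "linear": [0, 0, 0], "rotation": [0, 0, 0]}
    - {"claw": 0, "linear": [0, 0, 0], "rotation": [0, 0, 0]}
    - {"claw": 0, "linear": [0, 0, 0], "rotation": [0, 0, 0]}
    - {"claw": 0, "linear": [0, 0, 0], "rotation": [0, 0, 0]}
    - {"claw": 0, "linear": [0, 0, 0], "rotation": [0, 0, 0]}

```text
time_s: 5.2
eef_pos: [0.4935, -0.188, 0.056]
orientation: [-0.0, 0.994, 0.111, 0.0]
contact_force: [0.3, 3.3, 7.0]
opening: 0.0002
grip_force: 3.4
```

The round key is at its stop: z is 10 mm below the up height and the force has risen to 7 N. I lift straight up, then travel high over to the long counter.

>>> apply_moves:
  deltas:
    - {"claw": 0, "linear": [0, 0, 3], "rotation": [0, 0, 0]}
    - {"claw": 0, "linear": [0, 0, 5], "rotation": [0, 0, 0]}
    - {"claw": 0, "linear": [0, 0, 10], "rotation": [0, 0, 0]}
    - {"claw": 0, "linear": [0, 0, 16], "rotation": [0, 0, 0]}
    - {"claw": 0, "linear": [0, 0, 22], "rotation": [0, 0, 0]}
    - {"claw": 0, "linear": [0, 0, 22], "rotation": [0, 0, 0]}
    - {"claw": 0, "linear": [0, 0, 22], "rotation": [0, 0, 0]}
    - {"claw": 0, "linear": [0, 0, 0], "rotation": [0, 0, 0]}
    - {"claw": 0, "linear": [0, 0, 0], "rotation": [0, 0, 0]}
    - {"claw": 0, "linear": [0, 0, 0], "rotation": [0, 0, 0]}

```text
time_s: 6.03
eef_pos: [0.4919, -0.1878, 0.1544]
orientation: [-0.0, 0.994, 0.111, -0.001]
contact_force: [-0.4, -0.8, -0.5]
opening: -0.0003
grip_force: 0.0
```

>>> apply_moves:
  deltas:
    - {"claw": 0, "linear": [3, 20, 0], "rotation": [0, 0, 0]}
    - {"claw": 0, "linear": [6, 38, 0], "rotation": [0, 0, 0]}
    - {"claw": 0, "linear": [6, 38, 0], "rotation": [0, 0, 0]}
    - {"claw": 0, "linear": [6, 38, 0], "rotation": [0, 0, 0]}
    - {"claw": 0, "linear": [6, 38, 0], "rotation": [0, 0, 0]}
    - {"claw": 0, "linear": [6, 38, 0], "rotation": [0, 0, 0]}
    - {"claw": 0, "linear": [6, 38, 0], "rotation": [0, 0, 0]}
    - {"claw": 0, "linear": [6, 38, 0], "rotation": [0, 0, 0]}
    - {"claw": 0, "linear": [6, 38, 0], "rotation": [0, 0, 0]}
    - {"claw": 0, "linear": [6, 34, 0], "rotation": [0, 0, 0]}

```text
time_s: 6.87
eef_pos: [0.5482, 0.1718, 0.1529]
orientation: [0.0, 0.994, 0.112, -0.002]
contact_force: [0.9, -0.6, -0.2]
opening: 0.0001
grip_force: 0.0
```

>>> apply_moves:
  deltas:
    - {"claw": 0, "linear": [0, 0, 0], "rotation": [0, 0, 0]}
    - {"claw": 0, "linear": [0, 0, 0], "rotation": [0, 0, 0]}
    - {"claw": 0, "linear": [0, 0, 0], "rotation": [0, 0, 0]}
    - {"claw": 0, "linear": [0, 0, 0], "rotation": [0, 0, 0]}
    - {"claw": 0, "linear": [0, 0, 0], "rotation": [0, 0, 0]}
    - {"claw": 0, "linear": [0, 0, 0], "rotation": [0, 0, 0]}
    - {"claw": 0, "linear": [0, 0, 0], "rotation": [0, 0, 0]}
    - {"claw": 0, "linear": [0, 0, 0], "rotation": [0, 0, 0]}
    - {"claw": 0, "linear": [0, 0, 0], "rotation": [0, 0, 0]}
    - {"claw": 0, "linear": [0, 0, 0], "rotation": [0, 0, 0]}

```text
time_s: 7.7
eef_pos: [0.5502, 0.1697, 0.1556]
orientation: [-0.0, 0.994, 0.111, 0.0]
contact_force: [-0.2, 0.4, 0.4]
opening: 0.0
grip_force: 0.0
```

```bash
python3 - <<'E'
from h import *
c=camera("top"); print(world(c,[(400,272),(401,273)]).round(4))
c=camera("side"); print(world(c,[(292,308),(289,171)]).round(4)); cv2.imwrite("pics/side3.png",cv2.resize(c["img"][60:360,180:420,::-1],None,fx=2,fy=2))
E
```

```text
[[ 0.4938 -0.1851  0.0663]
 [ 0.4918 -0.1867  0.0682]]
[[ 0.4935 -0.1888  0.0674]
 [ 0.5504  0.1759  0.0648]]
```

View pics/side3.png

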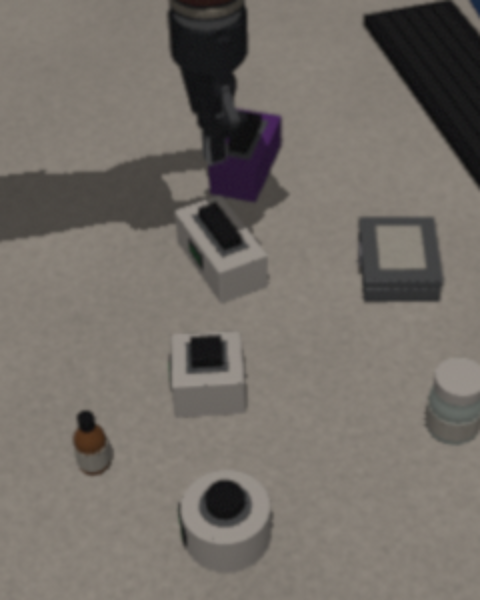

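>>> apply_moves:
  deltas:
    - {"claw": 0, "linear": [1.5, 3.5, -10], "rotation": [0, 0, 0]}
    - {"claw": 0, "linear": [0, 0, -20], "rotation": [0, 0, 0]}
    - {"claw": 0, "linear": [0, 0, -20], "rotation": [0, 0, 0]}
    - {"claw": 0, "linear": [0, 0, -15], "rotation": [0, 0, 0]}
    - {"claw": 0, "linear": [0, 0, -10], "rotation": [0, 0, 0]}
    - {"claw": 0, "linear": [0, 0, -5], "rotation": [0, 0, 0]}
    - {"claw": 0, "linear": [0, 0, 0], "rotation": [0, 0, 0]}
    - {"claw": 0, "linear": [0, 0, 0], "rotation": [0, 0, 0]}
    - {"claw": 0, "linear": [0, 0, 0], "rotation": [0, 0, 0]}
    - {"claw": 0, "linear": [0, 0, 0], "rotation": [0, 0, 0]}

```text
time_s: 8.63
eef_pos: [0.5528, 0.1737, 0.0768]
orientation: [-0.0, 0.994, 0.111, 0.001]
contact_force: [-0.3, 0.6, 0.6]
opening: 0.0001
grip_force: 0.0
```

The picture shows the round key up again at crop (225,500) and its counter unmoved. The hand is over the long counter, key at crop (220,225), and the tip is now 11 mm above it. Pressing.

>>> apply_moves:
  deltas:
    - {"claw": 0, "linear": [0, 0, -4], "rotation": [0, 0, 0]}
    - {"claw": 0, "linear": [0, 0, -3], "rotation": [0, 0, 0]}
    - {"claw": 0, "linear": [0, 0, -2], "rotation": [0, 0, 0]}
    - {"claw": 0, "linear": [0, 0, -2], "rotation": [0, 0, 0]}
    - {"claw": 0, "linear": [0, 0, -2], "rotation": [0, 0, 0]}
    - {"claw": 0, "linear": [0, 0, -2], "rotation": [0, 0, 0]}
    - {"claw": 0, "linear": [0, 0, -2], "rotation": [0, 0, 0]}
    - {"claw": 0, "linear": [0, 0, 0], "rotation": [0, 0, 0]}
    - {"claw": 0, "linear": [0, 0, 0], "rotation": [0, 0, 0]}
    - {"claw": 0, "linear": [0, 0, 0], "rotation": [0, 0, 0]}

```text
time_s: 9.47
eef_pos: [0.5516, 0.1734, 0.0587]
orientation: [0.0, 0.994, 0.111, -0.0]
contact_force: [-2.0, 0.1, 4.6]
opening: 0.0001
grip_force: 2.2
```

>>> apply_moves:
  deltas:
    - {"claw": 0, "linear": [0, 0, -1], "rotation": [0, 0, 0]}
    - {"claw": 0, "linear": [0, 0, -0.8], "rotation": [0, 0, 0]}
    - {"claw": 0, "linear": [0, 0, -0.4], "rotation": [0, 0, 0]}
    - {"claw": 0, "linear": [0, 0, -0.3], "rotation": [0, 0, 0]}
    - {"claw": 0, "linear": [0, 0, 0], "rotation": [0, 0, 0]}
    - {"claw": 0, "linear": [0, 0, 0], "rotation": [0, 0, 0]}
    - {"claw": 0, "linear": [0, 0, 0], "rotation": [0, 0, 0]}
    - {"claw": 0, "linear": [0, 0, 0], "rotation": [0, 0, 0]}
    - {"claw": 0, "linear": [0, 0, 0], "rotation": [0, 0, 0]}
    - {"claw": 0, "linear": [0, 0, 0], "rotation": [0, 0, 0]}

```text
time_s: 10.3
eef_pos: [0.5516, 0.1734, 0.0561]
orientation: [0.0, 0.994, 0.111, -0.0]
contact_force: [-2.7, 0.3, 5.8]
opening: 0.0001
grip_force: 2.7
```

The long key is down 9.9 mm at 5.8 N, so it is fully pressed. Lifting clear.

>>> apply_moves:
  deltas:
    - {"claw": 0, "linear": [0, 0, 3], "rotation": [0, 0, 0]}
    - {"claw": 0, "linear": [0, 0, 5], "rotation": [0, 0, 0]}
    - {"claw": 0, "linear": [0, 0, 10], "rotation": [0, 0, 0]}
    - {"claw": 0, "linear": [0, 0, 20], "rotation": [0, 0, 0]}
    - {"claw": 0, "linear": [0, 0, 25], "rotation": [0, 0, 0]}
    - {"claw": 0, "linear": [0, 0, 25], "rotation": [0, 0, 0]}
    - {"claw": 0, "linear": [0, 0, 25], "rotation": [0, 0, 0]}
    - {"claw": 0, "linear": [0, 0, 25], "rotation": [0, 0, 0]}
    - {"claw": 0, "linear": [0, 0, 0], "rotation": [0, 0, 0]}
    - {"claw": 0, "linear": [0, 0, 0], "rotation": [0, 0, 0]}

```text
time_s: 11.13
eef_pos: [0.5533, 0.1738, 0.1966]
orientation: [-0.0, 0.994, 0.111, 0.003]
contact_force: [0.0, -0.3, 0.3]
opening: 0.0002
grip_force: 0.0
```

```bash
python3 - <<'E'
from h import *
c=camera("side"); print(world(c,[(292,308),(289,171),(283,234)]).round(4)); cv2.imwrite("pics/side4.png",cv2.resize(c["img"][60:360,180:420,::-1],None,fx=2,fy=2))
print(arm.state()["eef_pos"])
E
```

```text
[[ 0.4935 -0.1888  0.0674]
 [ 0.5496  0.1701  0.0699]
 [ 0.5069 -0.0095  0.0672]]
[0.55190212 0.17352081 0.19449406]
```

View pics/side4.png

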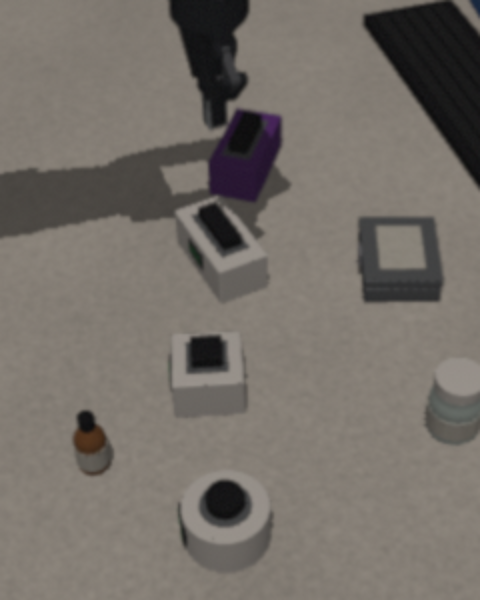

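All three keys are up, at crop (225,500), (207,350) and (220,225). Nothing has moved and the hand is clear at z≈0.195.

```bash
python3 -c "
from station import finish_job
print(finish_job())"
```

```text
the job is handed in; nothing more can be done
None
```

The round key and then the long counter's bar key were each pressed to about 10 mm of travel and sprang back up; in the last picture no counter had moved, the hand was clear at z≈0.195 m, and the job is handed in (no verdict returned).

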